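# Slow stylus sweep on a home-made instrument

### The arm

A 6-joint arm with a two-finger parallel gripper is mounted at the origin on the work surface. World frame = base frame: x ahead of the robot, y to its left, z up, the work surface at z = 0. Lengths are in m, angles in rad, forces in N, time in s.
With the tool pointing down it reaches from about 0.3 to 0.825 m from the base axis. Payload 5.4 kg.
Tool frame: the origin (TCP) lies at the very end of the fingers, on their centre line; the grasp point (between the pads) lies behind it (arm.pinch_z is the y of the grasp point in the tool frame, in m); y points along the fingers, z is the direction in which the jaws open and shut, and the axes are right-handed (so a half turn about y gives the same grasp; the last joint's range is limited). The gripper opens to 92 mm and grips with 3 to 60 N. Pads are 20 mm wide; open, the fingers measure 128 mm over their backs; the gripper's body (75 mm by 189 mm) begins 69 mm behind the grasp point.
Start: joints at [-1.377, 0.158, 1.597, -0, 1.386, -0.21], TCP at [0.226, -0.529, 0.215] pointing down, gripper open.
Joint ranges: [-2.91, 2.91], [-0.94, 2.29], [0.18, 2.7], [-1.29, 4.43], [0.17, 2.64], [-3, 3]. Speed limits (rad/s): [2.57, 2.57, 3.14, 3.14, 3.14, 3.14].

### API

Orientations are given as a rotation vector (axis times angle).
In Python, from rig import arm gives the robot as it stands.
- The arm moves only by the tool drive_tool, never from a script. Its argument "motion" is text: rows parted by semicolons, each of 5 numbers parted by spaces: the shift along the world's x, y, z in m, then the turn about the world's z in rad, then the closure, from -1 (fully open) to 1 (shut), so that 0 is half open. In form: x y z roll gripper; .... A call has 1 to 5 rows; each row is the pose to reach, as a shift and turn from the pose measured when the call began; what a row does not reach only later rows make up. A row lasts 1/8 s, in which the tool goes at most 62.5 mm and 10.7 degrees, less where a joint would pass 70% of its speed; a pose out of reach is approached as far as the arm can. A call with a gripper value outside its range is refused whole. The fingers move at their own pace and stop on an object; "force" is the grip in N (left out, the last holds). Time passes only in rows, so rows that repeat a pose let the fingers close. It gives the time, the measured TCP pose, the force and the opening at its end, in the units of the state.
- arm.sense(): the state, without advancing time (a new reading comes with each control period).
- arm.camera(name): name is "side" or "top" or "wrist"; returns a dict with "color" (420x560x3 uint8, red, green, blue), "z_map" (420x560 float32, m along the optical axis (not along the pixel's ray), 0 where there is no reading), "K" (3x3 intrinsics, pixels), "cam_to_world" (4x4, takes a point from camera to world coordinates); the wrist camera has in their place "tool_from_camera" (4x4, takes a point from camera to tool coordinates, whose origin is the TCP and whose axes are the tool frame's). Camera axes: x right, y up, looking along -z (the intrinsics and any distortion apply to the point x, -y, -z); pixel columns grow to the right and rows downward; lengths in m; the calibration is good to about 2 mm. A picture is of the moment at which its call begins: read the wrist's pose just before it.
- arm.finish_job(): hands the job in, once; it reports no verdict.
Trained networks look in a picture, given as the dict that the camera call returned (one of the last four; its "shot" number tells which), for a name from the list of things; names that differ only in an ending like _2 or _b are one class to them, and where a whole thing is asked for, a point or a joint stands for the part that bears it (a point fixed in the world has none). Each returns a list of dicts, best first, with "conf" (0 to 1); they miss things now and then, are a little off and sometimes report something else, mostly with a low value. They report only what shows in the picture. A call takes as long as a camera call.
- arm.outline_of(name, picture): "region" (420x560 bool, what is visible of it) and "bbox" ([left, top, right, bottom] in pixels, round what is visible of it).
- arm.mark_of(name, picture): "at" ([column, row] in pixels: a listed point, or the origin of a listed thing).
The state is a dict: "time_s": time; "q": joint angles; "qvel": joint speeds; "joint_torque": joint torques, N m; "position": TCP position; "eef_rot": TCP orientation; "ft_force": force on the tool from outside, world axes, zero at the start; "wrist_torque": the same for the moment, N m; "opening": finger opening in m.
Only numpy, scipy, OpenCV 4.12 (cv2) and the standard library are available. Lean on these libraries where they do the work, as an engineer would, in place of code of your own. Each camera call takes 0.05 s, during which the arm holds its last target. There are 200 camera calls.

### The job

Take the stylus from its wooden stand and play one slow sweep: set its nib down in the seam between the instrument's two bent rods at the round-stud end, then slide it along the whole seam to the stop-bar end at about 3 cm a second, keeping the nib in the seam and pressing only lightly. Then put the stylus back upright in its stand, flange resting on the rim, leaving the tape roll, battery and screwdriver nearby where they lie.

Things in the scene. Friction and masses are not known exactly. Their poses are not given: they have to be found in the camera images.
- instrument: Fixed home-made instrument: low dark grey case, wooden end cheeks, 124 (its x) by 252 mm (its y), top plate 44 mm above the table. On it two round steel rods lie side by side in a gentle S-curve about 200 mm long; the slot between them is the seam. Knobs up to 12 mm high stand along its edges, 20 mm or more from the seam. Origin: centre of the underside; z up.
- stylus: Loose pen-like stylus, about 80 g, starts upright in its stand: round flange (38 mm wide, 5 mm thick) resting on the stand's mouth; above it a round grip 18 mm thick, 75 mm long; below it a 14 mm shaft 40 mm long, then the nib. Origin: centre of the flange's underside; z up the grip: the grip spans z = 5 to 80 mm, the nib's tip is at z = -58 mm. Alike all round.
- nib_tip (a point): Lowest point of the stylus's steel nib (5 mm thick, round end), on the axis, 58 mm below the flange's underside. The nib is sprung: it gives way from about 1 N and can sink 8 mm into the shaft (2.6 N at full travel).
- stand: Fixed turned wooden stand, 75 mm high, 76 mm wide at the foot, 44 mm wide at the top; hole 24 mm wide and 69 mm deep from above. Origin: centre of the underside.
- stand_mouth (a point): Centre of the stand's mouth, on its top face, 75 mm above the table, where the flange's underside rests.
- seam0 (a point): Point 0 of 0 to 9 on the floor in the middle of the seam, about 20 mm apart: the first, about 10 mm inside the rods' ends. The seam is 8 mm wide between rods 10 mm thick whose tops stand 6 mm above its floor. Just past this +y end stands the round steel stud, 17 mm wide, 5 mm high.
- seam1 (a point): Point 1 of 0 to 9 on the floor in the middle of the seam, about 20 mm apart.
- seam2 (a point): Point 2 of 0 to 9 on the floor in the middle of the seam, about 20 mm apart.
- seam3 (a point): Point 3 of 0 to 9 on the floor in the middle of the seam, about 20 mm apart.
- seam4 (a point): Point 4 of 0 to 9 on the floor in the middle of the seam, about 20 mm apart.
- seam5 (a point): Point 5 of 0 to 9 on the floor in the middle of the seam, about 20 mm apart.
- seam6 (a point): Point 6 of 0 to 9 on the floor in the middle of the seam, about 20 mm apart.
- seam7 (a point): Point 7 of 0 to 9 on the floor in the middle of the seam, about 20 mm apart.
- seam8 (a point): Point 8 of 0 to 9 on the floor in the middle of the seam, about 20 mm apart.
- seam9 (a point): Point 9 of 0 to 9 on the floor in the middle of the seam, about 20 mm apart: the last, about 10 mm inside the rods' ends. Just past this -y end lies the straight steel stop bar, 34 mm long, 9 mm high, across the seam.
- tape: Loose roll of paper tape lying flat, 90 mm wide, 24 mm high; a bystander. Origin at its underside.
- battery: Loose block battery, 26 x 48 x 17.5 mm; a bystander. Origin at its underside.
- driver: Loose screwdriver, 150 mm long, lying; a bystander.

How it is judged:
By the outcome, as a careful person would: the job done as asked, in the order asked, and still so for the second after the job is handed in, with the robot touching nothing.
It also fails if it takes over 64 s, if anything falls off the work surface, if the arm or the gripper's body presses on something with over 40 N, if the wrist force passes 120 N, or if a joint passes its speed limit or range.

## Working session

There is one attempt and no reset: what is moved stays moved. The work goes in short steps, Python scripts to look and compute and a tool call to move; the robot and the scene stay as the last step left them, time stands still between calls to the robot, and variables do not carry over. Pictures are saved under pics/ and viewed, about 8 in all and at most 12, crops included, and the job is handed in when it is done.

Besides the shell and the picture viewer there is one more tool, called as name(argument=value, ...), one argument or row to a line, values as JSON. drive_tool: Moves the arm, as the interface text tells. Its arguments: {"type":"object","properties":{"motion":{"type":"string"},"force":{"type":"number"}},"required":["motion"]}

```bash
ls; mkdir -p pics; cat > h.py <<'E'
import numpy as np, cv2
from scipy.spatial.transform import Rotation as R
from rig import arm
def T_of(p,st=None):
    if "cam_to_world" in p: return p["cam_to_world"]
    T=np.eye(4); T[:3,:3]=R.from_rotvec(st["eef_rot"]).as_matrix(); T[:3,3]=st["position"]
    return T@p["tool_from_camera"]
def ray(p,px,st=None):
    T=T_of(p,st); d=np.linalg.inv(p["K"])@[px[0],px[1],1]; d=d*[1,-1,-1]
    return T[:3,3],T[:3,:3]@d
def at_z(p,px,z,st=None):
    o,d=ray(p,px,st); return o+d*(z-o[2])/d[2]
def at_depth(p,px,st=None):
    o,d=ray(p,px,st); c,r=int(round(px[0])),int(round(px[1])); return o+d*p["z_map"][r,c]
def meet(a,b):
    (o1,d1),(o2,d2)=a,b
    s=np.linalg.lstsq(np.c_[d1,-d2],o2-o1,rcond=None)[0]
    x,y=o1+d1*s[0],o2+d2*s[1]; return (x+y)/2,np.linalg.norm(x-y)
def save(p,n): cv2.imwrite(f"pics/{n}.png",p["color"][:,:,::-1])
E
python3 - <<'E'
from h import *
np.set_printoptions(precision=4,suppress=True)
s=arm.sense(); print(s["time_s"],s["position"],s["eef_rot"],s["ft_force"],arm.pinch_z)
P={n:arm.camera(n) for n in ["side","top"]}
print({k:(v if k=="K" else 0) for k,v in P["top"].items()})
save({"color":np.vstack([P["side"]["color"]])},"side0"); save(P["top"],"top0")
for n in ["stylus","stand_mouth","stand","nib_tip","instrument","tape","battery","driver"]+[f"seam{i}" for i in range(10)]:
    m={k:arm.mark_of(n,P[k]) for k in P}
    o=[n]
    for k in P: o+= [k,[ (np.round(x["at"],1),round(x["conf"],2)) for x in m[k][:2]]]
    if m["side"] and m["top"]: o+=list(meet(ray(P["side"],m["side"][0]["at"]),ray(P["top"],m["top"][0]["at"])))
    print(*o)
E
```

```text
pics
0.0 [ 0.2258 -0.5281  0.2136] [-0.4093  2.0013 -1.9974] [-0.2104  0.5428 -0.1511] -0.0187
{'color': 0, 'z_map': 0, 'K': array([[523.2076,   0.    , 282.6727],
       [  0.    , 523.2076, 205.2227],
       [  0.    ,   0.    ,   1.    ]]), 'cam_to_world': 0, 'shot': 0}
stylus side [(array([222.4, 146.4]), 0.65)] top [(array([156.4, 221.4]), 0.84)] [0.497  0.168  0.0688] 0.0047338778537794534
stand_mouth side [(array([268.5, 300.8]), 0.74), (array([223.4, 147.6]), 0.67)] top [(array([156.9, 220.2]), 0.82)] [ 0.6352  0.3584 -0.8484] 0.00013504507379307176
stand side [(array([230.7, 172.5]), 0.67), (array([218.4, 283. ]), 0.52)] top [(array([164.3, 223.1]), 0.97), (array([372.9, 211.4]), 0.22)] [ 0.5086  0.1715 -0.0152] 0.0004506784054893025
nib_tip side [] top [(array([371.8, 211.5]), 0.53), (array([323. , 203.7]), 0.27)]
instrument side [(array([270. , 279.1]), 0.87)] top [(array([359.9, 217. ]), 0.69)] [ 0.5179 -0.1771  0.0068] 0.007262509530396233
tape side [(array([277.4, 161.8]), 0.79)] top [(array([163.3, 159.8]), 0.75), (array([323.9, 204.7]), 0.35)] [ 0.6245  0.1755 -0.0092
[... 1403 characters left out ...]
 0.98), (array([267.2, 293.1]), 0.91)] top [(array([324. , 201.5]), 0.79), (array([403.7, 224.4]), 0.76)] [ 0.545 -0.129 -0.123] 0.04118915996157501
seam7 side [(array([267. , 299.9]), 0.98), (array([267.2, 293.1]), 0.91)] top [(array([324. , 201.5]), 0.79), (array([403.7, 224.4]), 0.76)] [ 0.545 -0.129 -0.123] 0.04118915996157501
seam8 side [(array([267. , 299.9]), 0.98), (array([267.2, 293.1]), 0.91)] top [(array([324. , 201.5]), 0.79), (array([403.7, 224.4]), 0.76)] [ 0.545 -0.129 -0.123] 0.04118915996157501
seam9 side [(array([267. , 299.9]), 0.98), (array([267.2, 293.1]), 0.91)] top [(array([324. , 201.5]), 0.79), (array([403.7, 224.4]), 0.76)] [ 0.545 -0.129 -0.123] 0.04118915996157501
```

View pics/side0.png

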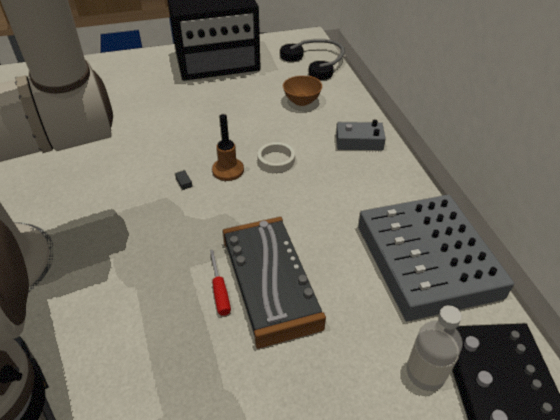

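View pics/top0.png

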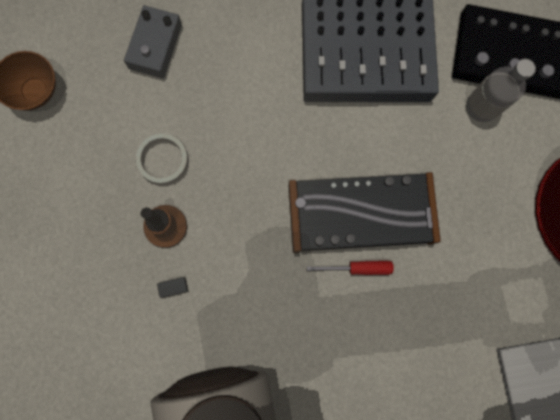

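The side view shows the stylus upright in its stand at about (224,147). It also shows the instrument, with the stud at (264,225) and the stop bar at (277,318). The top view shows the stand at (165,226), the stud at (300,203) and the stop bar at (429,217). Next I'll look from close by.

```bash
python3 - <<'E'
from h import *
np.set_printoptions(precision=4,suppress=True)
s=arm.sense(); print(R.from_rotvec(s["eef_rot"]).as_matrix()); p=arm.camera("wrist"); print(p["tool_from_camera"],p["K"])
T=T_of(p,s); print(T)
t=arm.camera("top")
for n,px,z in [("stud",(300,203),.049),("bar",(429,217),.053),("standmark",(156.6,220.8),.075)]: print(n,at_z(t,px,z),at_depth(t,px))
E
```

```text
[[-0.9196 -0.      0.3929]
 [-0.3929 -0.     -0.9196]
 [ 0.     -1.      0.    ]]
[[-0.0016 -0.9689 -0.2475 -0.0694]
 [-0.0003  0.2475 -0.9689 -0.17  ]
 [ 1.     -0.0015 -0.0007  0.0005]
 [ 0.      0.      0.      1.    ]] [[328.6488   0.     279.1087]
 [  0.     328.6488 208.2249]
 [  0.       0.       1.    ]]
[[ 0.3944  0.8904  0.2273  0.2899]
 [-0.9189  0.3821  0.0979 -0.502 ]
 [ 0.0003 -0.2475  0.9689  0.3846]
 [ 0.      0.      0.      1.    ]]
stud [ 0.5324 -0.0681  0.049 ] [ 0.5323 -0.0681  0.0494]
bar [ 0.5066 -0.2859  0.053 ] [ 0.5067 -0.286   0.0528]
standmark [0.4995 0.1665 0.075 ] [0.4951 0.1601 0.1057]
```

drive_tool(
  motion="0.214 0.349 -0.05 -0.404 -1;0.214 0.349 -0.05 -0.404 -1;0.214 0.349 -0.05 -0.404 -1;0.214 0.349 -0.05 -0.404 -1;0.214 0.349 -0.05 -0.404 -1",
)

```text
time_s: 2.62
position: [0.3883, -0.2636, 0.1769]
eef_rot: [0.002, 2.221, -2.222]
ft_force: [1.1, -1.2, -0.7]
opening: 0.0919
```

drive_tool(
  motion="0.05 0.1 -0.03 0 -1;0.05 0.1 -0.03 0 -1;0.05 0.1 -0.03 0 -1",
)

```text
time_s: 3.0
position: [0.4384, -0.1602, 0.1457]
eef_rot: [-0.007, 2.221, -2.218]
ft_force: [-0.6, -0.4, 0.3]
opening: 0.0919
```

```bash
python3 - <<'E'
from h import *
import pickle
s=arm.sense(); p=arm.camera("wrist"); save(p,"w1")
m=arm.mark_of("seam0",p); print(s["position"],s["qvel"].round(3) if hasattr(s["qvel"],"round") else s["qvel"])
for x in m: print(np.round(x["at"],1),round(x["conf"],2),at_z(p,x["at"],.047,s).round(4))
pickle.dump((s,p),open("w1.pkl","wb"))
E
```

```text
[ 0.43842158 -0.16019301  0.14571379] [-0.077 -0.007 -0.03  -0.029  0.001 -0.035]
[212.   89.2] 0.97 [ 0.5338 -0.1083  0.047 ]
[416.  128.3] 0.96 [ 0.5055 -0.2689  0.047 ]
[266.4  96.5] 0.94 [ 0.5287 -0.1503  0.047 ]
[317.8 112.5] 0.9 [ 0.5171 -0.1906  0.047 ]
[339.3 119.6] 0.85 [ 0.5118 -0.2077  0.047 ]
[289.3 103.5] 0.82 [ 0.5237 -0.1681  0.047 ]
[390.5 125.5] 0.79 [ 0.5075 -0.2485  0.047 ]
[184.2  86.4] 0.78 [ 0.5357 -0.0869  0.047 ]
[370.8 122.7] 0.7 [ 0.5096 -0.2328  0.047 ]
[241.7  93.4] 0.67 [ 0.5309 -0.1311  0.047 ]
```

View pics/w1.png

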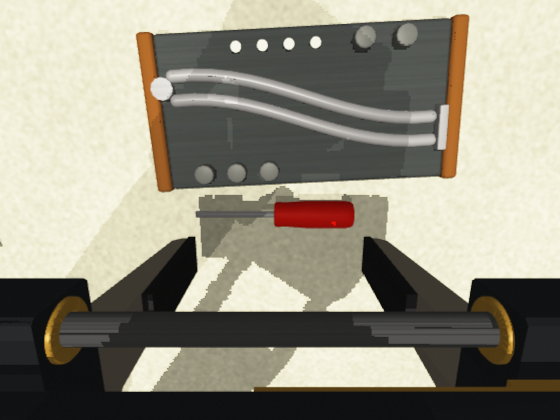

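The wrist picture shows the seam clearly. It runs from about (184,86) beside the stud to (416,128) at the stop bar, and the ten marks lie on it. The screwdriver lies clear at (275,214). Next I'll go over to the stand and turn so the jaws close along x, which centres the stylus across the seam.

drive_tool(
  motion="0.062 0.26 0.09 1.571 -1;0.062 0.26 0.09 1.571 -1;0.062 0.26 0.09 1.571 -1;0.062 0.26 0.09 1.571 -1;0.062 0.26 0.09 1.571 -1",
)

```text
time_s: 3.72
position: [0.5019, 0.097, 0.2393]
eef_rot: [-0.839, 1.652, -1.656]
ft_force: [0.1, -0.8, -0.7]
opening: 0.0923
```

```bash
python3 - <<'E'
import pickle
from h import *
np.set_printoptions(precision=4,suppress=True)
# depth check of the seam from w1
s,p=pickle.load(open("w1.pkl","rb"))
for px in [(212,89),(266,96),(290,103),(318,112),(371,123),(390,125)]:
    c=[at_depth(p,(px[0],px[1]+k),s) for k in range(-14,16,2)]
    print(px,[(round(float(v[0]),3),round(float(v[2]),4)) for v in c])
E
```

```text
(212, 89) [(0.544, 0.0496), (0.542, 0.0491), (0.541, 0.0483), (0.54, 0.0472), (0.539, 0.0437), (0.537, 0.0455), (0.536, 0.0433), (0.534, 0.0445), (0.533, 0.0447), (0.531, 0.044), (0.529, 0.0485), (0.528, 0.0494), (0.526, 0.05), (0.525, 0.0489), (0.524, 0.0491)]
(266, 96) [(0.539, 0.0495), (0.537, 0.0509), (0.536, 0.0504), (0.535, 0.0481), (0.533, 0.0479), (0.532, 0.0439), (0.531, 0.0439), (0.529, 0.0446), (0.528, 0.0436), (0.526, 0.0436), (0.525, 0.0433), (0.523, 0.0475), (0.522, 0.0497), (0.52, 0.0492), (0.519, 0.0497)]
(290, 103) [(0.534, 0.05), (0.533, 0.0505), (0.531, 0.0499), (0.53, 0.0484), (0.528, 0.0473), (0.527, 0.0444), (0.526, 0.0438), (0.524, 0.0437), (0.523, 0.0438), (0.521, 0.0444), (0.52, 0.0439), (0.518, 0.0485), (0.516, 0.0498), (0.515, 0.0491), (0.513, 0.0499)]
(318, 112) [(0.528, 0.0495), (0.526, 0.0485), (0.525, 0.0486), (0.523, 0.0485), (0.522, 0.0472), (0.521, 0.0441), (0.519, 0.0433), (0.518, 0.0438), (0.516, 0.0445), (0.514, 0.045), (0.513, 0.0436), (0.511, 0.0503), (0.51, 0.049), (0.508, 0.0487), (0.507, 0.0498)]
(371, 123) [(0.52, 0.0483), (0.518, 0.0505), (0.517, 0.0491), (0.515, 0.0497), (0.514, 0.0499), (0.512, 0.0477), (0.511, 0.0428), (0.509, 0.0429), (0.508, 0.0438), (0.506, 0.0442), (0.505, 0.043), (0.503, 0.0446), (0.502, 0.0488), (0.5, 0.0496), (0.499, 0.0505)]
(390, 125) [(0.518, 0.0487), (0.517, 0.0502), (0.515, 0.0491), (0.514, 0.0496), (0.512, 0.0498), (0.511, 0.0474), (0.509, 0.0436), (0.508, 0.0427), (0.506, 0.0426), (0.505, 0.0446), (0.503, 0.0441), (0.502, 0.0438), (0.5, 0.0482), (0.499, 0.0498), (0.497, 0.0503)]
```

drive_tool(
  motion="-0.002 0.003 0 0.64 -1;-0.002 0.003 0 0.64 -1;-0.002 0.003 0 0.64 -1;-0.002 0.003 0 0.64 -1;-0.002 0.003 0 0.64 -1",
)

```text
time_s: 4.35
position: [0.5006, 0.0983, 0.2399]
eef_rot: [-1.208, 1.2, -1.204]
ft_force: [-0.1, 0.0, -1.3]
opening: 0.0917
```

```bash
cat > seam.py <<'E'
from h import *
import pickle
s,p=pickle.load(open("w1.pkl","rb"))
# dense cloud, per-y slice: floor centre between rods
T=T_of(p,s); v,u=np.mgrid[40:170,150:450]; z=p["z_map"][40:170,150:450]
d=np.stack([(u-p["K"][0,2])/p["K"][0,0],-(v-p["K"][1,2])/p["K"][1,1],-np.ones(u.shape)],-1)*z[...,None]
W=(d@T[:3,:3].T+T[:3,3]).reshape(-1,3)
mk=np.array([at_z(p,a,.044,s) for a in [(184.2,86.4),(212,89.2),(241.7,93.4),(266.4,96.5),(289.3,103.5),(317.8,112.5),(339.3,119.6),(370.8,122.7),(390.5,125.5),(416,128.3)]])
res=[]
for y in np.arange(-.275,-.08,.004):
    x0=np.interp(-y,-mk[:,1],mk[:,0])
    q=W[(abs(W[:,1]-y)<.003)&(abs(W[:,0]-x0)<.02)]
    xs=np.arange(-.006,.0061,.00025)
    # rod tops sit 9 mm either side of the centre: fit the section
    def cost(c):
        o=q[:,0]-x0-c; h=np.where(abs(abs(o)-.009)<.005,.045+np.sqrt(np.clip(.005**2-(abs(o)-.009)**2,0,None)),.044)
        return np.abs(q[:,2]-h).mean()
    c=min(xs,key=cost); res.append((y,x0+c))
res=np.array(res); pf=np.polyfit((res[:,0]+.178)/.1,res[:,1],5)
seam_x=lambda y:np.polyval(pf,(np.asarray(y)+.178)/.1)
if __name__=="__main__":
    np.set_printoptions(precision=4,suppress=True)
    print("fit resid",np.abs(res[:,1]-seam_x(res[:,0])).max()); 
    print(np.c_[mk[:,:2],seam_x(mk[:,1])])
E
python3 seam.py; python3 - <<'E'
from h import *
np.set_printoptions(precision=4,suppress=True)
s=arm.sense(); p=arm.camera("wrist"); save(p,"w2"); print(s["position"],s["eef_rot"],s["time_s"])
o=arm.outline_of("stylus",p)
for a in o[:2]: print(a["bbox"],a["conf"],a["region"].sum())
r=o[0]["region"]; T=T_of(p,s); v,u=np.nonzero(r); P=np.array([at_depth(p,(a,b),s) for a,b in zip(u,v)])
for lo,hi in [(.07,.09),(.145,.17)]:
    k=P[(P[:,2]>lo)&(P[:,2]<hi)]
    if len(k)>4:
        c,rad=cv2.minEnclosingCircle(k[:,:2].astype(np.float32)); print(lo,len(k),np.median(k[:,2]),k[:,:2].mean(0),c,rad)
E
```

```text
fit resid 0.00027537063859772726
[[ 0.536  -0.0861  0.5348]
 [ 0.5341 -0.1077  0.5349]
 [ 0.5311 -0.1308  0.5322]
 [ 0.529  -0.1501  0.5282]
 [ 0.5238 -0.1682  0.5234]
 [ 0.5172 -0.1909  0.517 ]
 [ 0.5118 -0.2083  0.5123]
 [ 0.5096 -0.2336  0.5072]
 [ 0.5075 -0.2495  0.5054]
 [ 0.5055 -0.2702  0.5052]]
[0.5006 0.0983 0.2399] [-1.2076  1.2003 -1.2035] 4.35
[260.7, 105.1, 302.4, 145.9] 0.64 1217
0.07 780 0.07983891096479515 [0.5012 0.1656] (0.5013632774353027, 0.16531473398208618) 0.0196850523352623
0.145 431 0.15474281072497753 [0.5013 0.1652] (0.5013651847839355, 0.16510388255119324) 0.008923117071390152
```

View pics/w2.png

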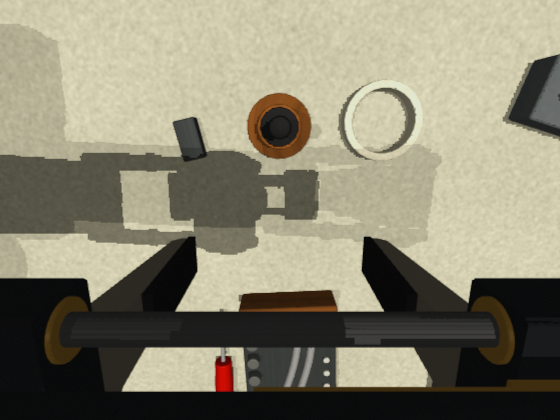

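The stylus stands at (280,126) inside the stand, with the tape and battery beside it. Depth puts its axis at (0.5013, 0.1652), grip top at z 0.155 and flange top at 0.080, which agrees with the text.

drive_tool(
  motion="0.001 0.033 0 0 -1;0.001 0.067 0 0 -1;0.001 0.067 -0.03 0 -1;0.001 0.067 -0.085 0 -1;0.001 0.067 -0.125 0 -1",
)

```text
time_s: 5.08
position: [0.5008, 0.1654, 0.1128]
eef_rot: [-1.208, 1.202, -1.204]
ft_force: [0.1, -0.0, 0.1]
opening: 0.0919
```

drive_tool(
  motion="0.0005 0 -0.017 0 -1;0.0005 0 -0.017 0 -1;0.0005 0 -0.017 0 1;0.0005 0 -0.017 0 1;0.0005 0 -0.017 0 1",
  force=45,
)

```text
time_s: 5.7
position: [0.5021, 0.1655, 0.0969]
eef_rot: [-1.206, 1.201, -1.205]
ft_force: [-0.0, -0.1, 0.7]
opening: 0.0639
```

drive_tool(
  motion="0 0 0 0 1;0 0 0 0 1;0 0 0 0 1",
)

```text
time_s: 6.08
position: [0.502, 0.1655, 0.0969]
eef_rot: [-1.207, 1.201, -1.205]
ft_force: [-0.6, 0.5, 0.6]
opening: 0.0341
```

drive_tool(
  motion="0 0 0 0 1;0 0 0 0 1;0 0 0 0 1;0 0 0 0 1",
)

```text
time_s: 6.58
position: [0.5019, 0.1655, 0.0969]
eef_rot: [-1.207, 1.201, -1.205]
ft_force: [-0.9, -0.1, 0.2]
opening: 0.0173
```

drive_tool(
  motion="0 0 0.03 0 1;0 0 0.075 0 1;0 0 0.09 0 1;0.008 -0.06 0.09 0 1;0.016 -0.12 0.09 0 1",
)

```text
time_s: 7.2
position: [0.5176, 0.0447, 0.1859]
eef_rot: [-1.208, 1.2, -1.203]
ft_force: [0.5, 0.3, -1.4]
opening: 0.0176
```

drive_tool(
  motion="0.012 -0.055 0 0 1;0.018 -0.115 0 0 1;0.018 -0.135 -0.01 0 1;0.018 -0.135 -0.01 0 1",
)

```text
time_s: 7.7
position: [0.5342, -0.0904, 0.1737]
eef_rot: [-1.208, 1.205, -1.201]
ft_force: [0.3, 0.4, 0.4]
opening: 0.0178
```

```bash
python3 - <<'E'
from h import *
import pickle
np.set_printoptions(precision=4,suppress=True)
s=arm.sense(); p=arm.camera("wrist"); save(p,"w3"); pickle.dump((s,p),open("w3.pkl","wb"));print(s["position"],s["time_s"],s["ft_force"])
for n in ["seam0","nib_tip"]:
  for x in arm.mark_of(n,p)[:12]: print(n,np.round(x["at"],1),round(x["conf"],2),at_z(p,x["at"],.044,s).round(4))
E
```

```text
[ 0.5342 -0.0904  0.1737] 7.7 [0.2513 0.4207 0.4057]
seam0 [251.1 347.2] 0.98 [ 0.5066 -0.2486  0.044 ]
seam0 [280.6 220.1] 0.88 [ 0.5363 -0.1092  0.044 ]
seam0 [274.8 197.9] 0.68 [ 0.5307 -0.0876  0.044 ]
seam0 [250.8 366. ] 0.57 [ 0.506  -0.2718  0.044 ]
nib_tip [279.7 218.4] 0.46 [ 0.5355 -0.1075  0.044 ]
```

View pics/w3.png

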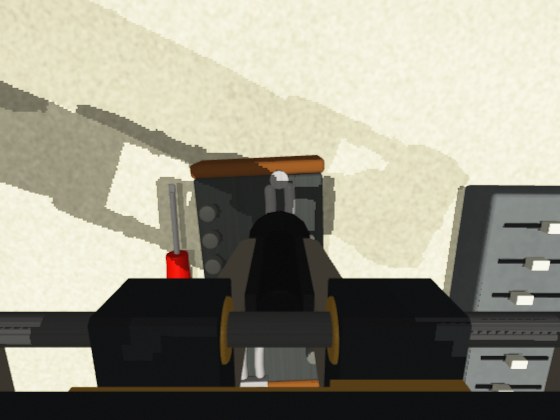

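The picture shows the stud at (280,178), with the seam running down to the stylus flange at (279,225). Next I'll measure the stylus axis against the seam in this same view.

```bash
python3 - <<'E'
from h import *
import pickle
np.set_printoptions(precision=4,suppress=True)
s,p=pickle.load(open("w3.pkl","rb")); t=s["position"]
T=T_of(p,s); v,u=np.mgrid[160:330,180:380]; z=p["z_map"][160:330,180:380]
d=np.stack([(u-p["K"][0,2])/p["K"][0,0],-(v-p["K"][1,2])/p["K"][1,1],-np.ones(u.shape)],-1)*z[...,None]
W=d@T[:3,:3].T+T[:3,3]; P=W.reshape(-1,3)
f=P[(abs(P[:,2]-(t[2]-.017))<.003)&(abs(P[:,0]-t[0])<.03)&(abs(P[:,1]-t[1])<.03)]
print(len(f),f.min(0),f.max(0),np.median(f[:,2]))
# circle fit R=19 on boundary: max-y point per x column
from scipy.optimize import least_squares
B=[]
for x in np.arange(f[:,0].min()+.001,f[:,0].max()-.001,.001):
    k=f[abs(f[:,0]-x)<.0007]
    if len(k): B.append((x,k[:,1].max()))
B=np.array(B); B=B[B[:,1]>t[1]]
r=least_squares(lambda c:np.hypot(B[:,0]-c[0],B[:,1]-c[1])-.019,[t[0],t[1]],loss="soft_l1",f_scale=.0005); print("flange centre",r.x,"tcp",t, np.abs(r.fun).max(),len(B))
for y in np.arange(-.096,-.074,.003):
    q=P[(abs(P[:,1]-y)<.002)&(abs(P[:,0]-.535)<.02)&(P[:,2]<.06)&(P[:,2]>.03)]
    if len(q)<15: continue
    def cost(c):
        o=q[:,0]-c; h=np.where(abs(abs(o)-.009)<.005,.045+np.sqrt(np.clip(.005**2-(abs(o)-.009)**2,0,None)),.044)
        return np.abs(q[:,2]-h).mean()
    c=min(np.arange(.525,.545,.00025),key=cost); print(y,c,cost(c),len(q))
from seam import seam_x,res
print(seam_x([-.081,-.084,-.087,-.09]))
# side and top for nib
for n in ["side","top"]:
    c=arm.camera(n); m=arm.mark_of("nib_tip",c); print(n,[(np.round(x["at"],1),round(x["conf"],2),at_z(c,x["at"],t[2]-.08)) for x in m[:2]])
    if n=="side": cv2.imwrite("pics/side1.png",cv2.resize(c["color"][170:350,190:350,::-1],None,fx=3.3,fy=3.3,interpolation=cv2.INTER_CUBIC))
E
```

```text
1119 [ 0.5164 -0.0942  0.1537] [ 0.5525 -0.0715  0.1596] 0.15676148944949486
flange centre [ 0.5347 -0.0908] tcp [ 0.5342 -0.0904  0.1737] 0.0006747221112222736 35
-0.096 0.5359999999999988 0.0005200020707532568 171
-0.093 0.5359999999999988 0.0005485443079217286 173
-0.09 0.5357499999999988 0.0005772315079382429 176
-0.087 0.5354999999999989 0.0006040295844250417 172
-0.08399999999999999 0.5352499999999989 0.0005942118914941809 178
-0.08099999999999999 0.5349999999999989 0.0005771796107256644 194
-0.07799999999999999 0.5349999999999989 0.0011134659711550213 183
-0.07499999999999998 0.5367499999999987 0.0022743957584312876 187
[0.5344 0.5346 0.5348 0.535 ]
side []
top []
```

View pics/side1.png

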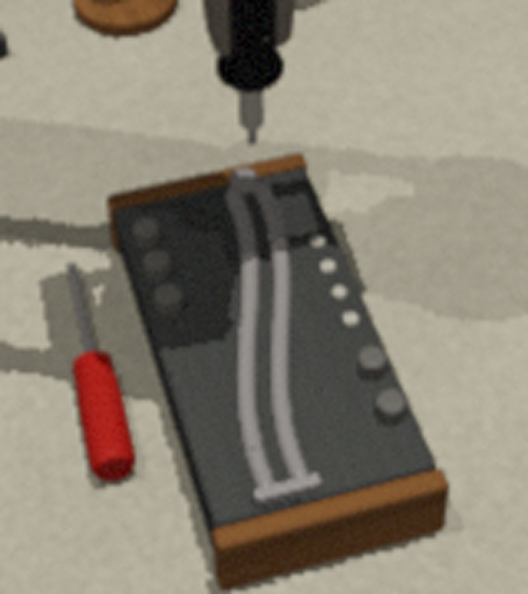

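The side crop shows the nib straight, hanging over the stud end of the seam. In the wrist frame the stylus axis is at TCP + 0.5 mm in x, so the TCP should run at seam_x + 0.2 mm in the first view's terms. Next I'll lower to just above the rods.

drive_tool(
  motion="0.001 0.004 -0.02 0 1;0.001 0.004 -0.036 0 1;0.001 0.004 -0.04 0 1;0.001 0.004 -0.04 0 1",
)

```text
time_s: 8.55
position: [0.5367, -0.0852, 0.1361]
eef_rot: [-1.209, 1.199, -1.202]
ft_force: [-0.5, -0.8, -0.4]
opening: 0.0174
```

```bash
cat > plan.py <<'E'
# usage: plan.py y_start(last commanded) n_rows z [dx]: rows at 3 cm/s along the seam from y_start
import sys
from seam import *
y=float(sys.argv[1]); n=int(sys.argv[2]); z=float(sys.argv[3]); dx=.0002+(float(sys.argv[4]) if len(sys.argv)>4 else 0)
s=arm.sense(); P=s["position"]; o=[]
print("t",s["time_s"],"pos",np.round(P,4),"xerr",round(float(P[0]-seam_x(P[1])-.0002)*1e3,2),"mm  F",np.round(s["ft_force"],2),"tilt",np.round(R.from_rotvec(s["eef_rot"]).as_matrix()[:,1],3))
for i in range(n):
    h=1e-4; sl=(seam_x(y-h)-seam_x(y+h))/(2*h); y=max(y-.00375/np.hypot(1,sl),-.272)
    o.append("%.4f %.4f %.4f 0 1"%(seam_x(y)+dx-P[0],y-P[1],z-P[2]))
print(";".join(o)); print("y",round(y,4))
E
python3 plan.py -0.0865 3 0.121
```

```text
t 8.55 pos [ 0.5367 -0.0852  0.1361] xerr 1.82 mm  F [-0.46 -0.84 -0.39] tilt [ 0.005  0.003 -1.   ]
-0.0015 -0.0050 -0.0151 0 1;-0.0014 -0.0088 -0.0151 0 1;-0.0014 -0.0125 -0.0151 0 1
y -0.0977
```

drive_tool(
  motion="-0.0018 -0.0008 -0.004 0 1;-0.0018 -0.0008 -0.004 0 1;-0.0018 -0.0008 -0.004 0 1",
)

```text
time_s: 8.93
position: [0.535, -0.0861, 0.1324]
eef_rot: [-1.209, 1.199, -1.202]
ft_force: [0.0, 0.1, -0.3]
opening: 0.0171
```

```bash
python3 plan.py -0.0865 1 0.121
```

```text
t 8.925 pos [ 0.535  -0.0861  0.1324] xerr 0.07 mm  F [ 0.03  0.08 -0.29] tilt [ 0.005  0.002 -1.   ]
0.0001 -0.0041 -0.0114 0 1
y -0.0902
```

drive_tool(
  motion="-0.0003 -0.0004 -0.005 0 1;-0.0003 -0.0004 -0.009 0 1;-0.0003 -0.0004 -0.0115 0 1;-0.0003 -0.0004 -0.0115 0 1",
)

```text
time_s: 9.43
position: [0.5347, -0.0865, 0.1208]
eef_rot: [-1.209, 1.199, -1.202]
ft_force: [-0.3, 0.5, 0.9]
opening: 0.0176
```

```bash
python3 - <<'E'
from h import *
f=[]
for i in range(3):
    c=arm.camera("side"); f.append(arm.sense()["ft_force"])
print(np.round(f,2))
cv2.imwrite("pics/side2.png",cv2.resize(c["color"][190:270,225:305,::-1],None,fx=6,fy=6,interpolation=cv2.INTER_CUBIC))
E
python3 plan.py -0.0865 5 0.121 -0.0003
```

```text
[[-0.59  0.78  0.7 ]
 [-0.59 -0.47  0.14]
 [ 0.54 -0.2   1.21]]
t 9.575 pos [ 0.5348 -0.0866  0.121 ] xerr -0.22 mm  F [ 0.54 -0.2   1.21] tilt [ 0.005  0.002 -1.   ]
0.0001 -0.0037 -0.0000 0 1;0.0002 -0.0074 -0.0000 0 1;0.0003 -0.0112 -0.0000 0 1;0.0002 -0.0149 -0.0000 0 1;0.0001 -0.0187 -0.0000 0 1
y -0.1052
```

View pics/side2.png

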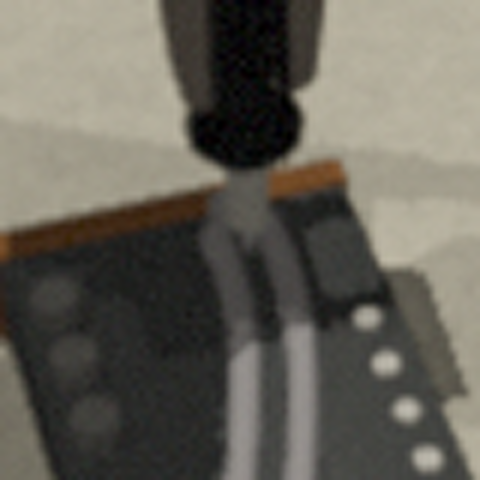

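The crop shows the nib at (248,235) sunk between the two rods at the stud end, and Fz is about 1 N. Now the sweep.

drive_tool(
  motion="0.0001 -0.0037 -0.0004 0 1;0.0002 -0.0074 -0.0004 0 1;0.0003 -0.0112 -0.0004 0 1;0.0002 -0.0149 -0.0004 0 1;0.0001 -0.0187 -0.0004 0 1",
)

```text
time_s: 10.2
position: [0.5349, -0.1055, 0.1207]
eef_rot: [-1.209, 1.199, -1.202]
ft_force: [0.0, 1.2, 1.3]
opening: 0.0177
```

```bash
python3 plan.py -0.1052 5 0.1205 -0.0003
```

```text
t 10.2 pos [ 0.5349 -0.1055  0.1207] xerr -0.31 mm  F [0.   1.18 1.34] tilt [ 0.005  0.002 -1.   ]
-0.0002 -0.0034 -0.0002 0 1;-0.0004 -0.0072 -0.0002 0 1;-0.0008 -0.0109 -0.0002 0 1;-0.0012 -0.0146 -0.0002 0 1;-0.0017 -0.0184 -0.0002 0 1
y -0.1239
```

Tracking shows almost no lag: Fy is 1.2 N (drag), Fz 1.3 N and Fx 0.

drive_tool(
  motion="-0.0002 -0.0034 -0.0002 0 1;-0.0004 -0.0072 -0.0002 0 1;-0.0008 -0.0109 -0.0002 0 1;-0.0012 -0.0146 -0.0002 0 1;-0.0017 -0.0184 -0.0002 0 1",
)

```text
time_s: 10.82
position: [0.5331, -0.1242, 0.1205]
eef_rot: [-1.209, 1.198, -1.202]
ft_force: [0.7, 0.5, 1.9]
opening: 0.0178
```

```bash
python3 plan.py -0.1239 5 0.1205 -0.0003
```

```text
t 10.825 pos [ 0.5331 -0.1242  0.1205] xerr -0.31 mm  F [0.74 0.53 1.89] tilt [ 0.005  0.002 -1.   ]
-0.0005 -0.0035 0.0000 0 1;-0.0011 -0.0072 0.0000 0 1;-0.0018 -0.0109 0.0000 0 1;-0.0025 -0.0145 0.0000 0 1;-0.0033 -0.0182 0.0000 0 1
y -0.1424
```

drive_tool(
  motion="-0.0005 -0.0035 0 0 1;-0.0011 -0.0072 0 0 1;-0.0018 -0.0109 0 0 1;-0.0025 -0.0145 0 0 1;-0.0033 -0.0182 0 0 1",
)

```text
time_s: 11.45
position: [0.5298, -0.1426, 0.1205]
eef_rot: [-1.209, 1.198, -1.202]
ft_force: [0.5, 1.1, 0.6]
opening: 0.0173
```

```bash
python3 plan.py -0.1424 5 0.1205 -0.0003
```

```text
t 11.45 pos [ 0.5298 -0.1426  0.1205] xerr -0.31 mm  F [0.51 1.08 0.58] tilt [ 0.005  0.002 -1.   ]
-0.0008 -0.0035 0.0000 0 1;-0.0016 -0.0071 0.0000 0 1;-0.0025 -0.0108 0.0000 0 1;-0.0035 -0.0144 0.0000 0 1;-0.0044 -0.0180 0.0000 0 1
y -0.1606
```

drive_tool(
  motion="-0.0008 -0.0035 0 0 1;-0.0016 -0.0071 0 0 1;-0.0025 -0.0108 0 0 1;-0.0035 -0.0144 0 0 1;-0.0044 -0.018 0 0 1",
)

```text
time_s: 12.08
position: [0.5253, -0.1608, 0.1205]
eef_rot: [-1.209, 1.198, -1.202]
ft_force: [0.4, 1.2, 1.4]
opening: 0.0174
```

```bash
python3 plan.py -0.1606 5 0.1205 -0.0003; python3 - <<'E'
from h import *
c=arm.camera("side"); cv2.imwrite("pics/side3.png",cv2.resize(c["color"][200:300,225:325,::-1],None,fx=5,fy=5,interpolation=cv2.INTER_CUBIC))
E
```

```text
t 12.075 pos [ 0.5253 -0.1608  0.1205] xerr -0.3 mm  F [0.4  1.23 1.44] tilt [ 0.005  0.002 -1.   ]
-0.0009 -0.0034 0.0000 0 1;-0.0019 -0.0070 0.0000 0 1;-0.0029 -0.0106 0.0000 0 1;-0.0040 -0.0142 0.0000 0 1;-0.0050 -0.0178 0.0000 0 1
y -0.1787
```

View pics/side3.png

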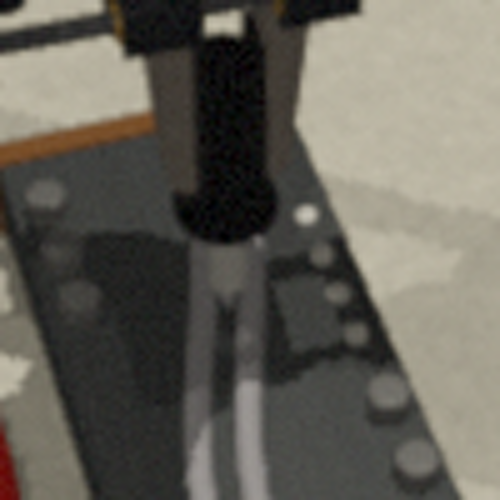

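The nib at (226,300) is still down between the rods, centred. Continuing.

drive_tool(
  motion="-0.0009 -0.0034 0 0 1;-0.0019 -0.007 0 0 1;-0.0029 -0.0106 0 0 1;-0.004 -0.0142 0 0 1;-0.005 -0.0178 0 0 1",
)

```text
time_s: 12.75
position: [0.5201, -0.1794, 0.1205]
eef_rot: [-1.209, 1.198, -1.203]
ft_force: [-0.2, 0.9, 0.3]
opening: 0.0175
```

```bash
python3 plan.py -0.1787 5 0.1205 -0.0003
```

```text
t 12.75 pos [ 0.5201 -0.1794  0.1205] xerr -0.33 mm  F [-0.2   0.89  0.33] tilt [ 0.005  0.002 -1.   ]
-0.0008 -0.0029 0.0000 0 1;-0.0018 -0.0065 0.0000 0 1;-0.0028 -0.0101 0.0000 0 1;-0.0039 -0.0137 0.0000 0 1;-0.0048 -0.0173 0.0000 0 1
y -0.1967
```

drive_tool(
  motion="-0.001 -0.0034 0 0 1;-0.002 -0.0069 0 0 1;-0.0029 -0.0104 0 0 1;-0.0039 -0.0139 0 0 1;-0.0048 -0.0173 0 0 1",
)

```text
time_s: 13.38
position: [0.5152, -0.197, 0.1205]
eef_rot: [-1.209, 1.198, -1.203]
ft_force: [-0.2, 0.1, 0.5]
opening: 0.0177
```

```bash
python3 plan.py -0.1967 5 0.1205 -0.0003
```

```text
t 13.375 pos [ 0.5152 -0.197   0.1205] xerr -0.24 mm  F [-0.24  0.12  0.5 ] tilt [ 0.005  0.002 -1.   ]
-0.0010 -0.0034 -0.0000 0 1;-0.0019 -0.0070 -0.0000 0 1;-0.0028 -0.0106 -0.0000 0 1;-0.0037 -0.0143 -0.0000 0 1;-0.0046 -0.0179 -0.0000 0 1
y -0.2149
```

drive_tool(
  motion="-0.001 -0.0034 -0.0003 0 1;-0.0019 -0.007 -0.0005 0 1;-0.0028 -0.0106 -0.0005 0 1;-0.0037 -0.0143 -0.0005 0 1;-0.0046 -0.0179 -0.0005 0 1",
)

```text
time_s: 14.0
position: [0.5106, -0.2151, 0.12]
eef_rot: [-1.209, 1.198, -1.203]
ft_force: [0.8, 1.5, 1.4]
opening: 0.0175
```

```bash
python3 plan.py -0.2149 5 0.1200 -0.0003
```

```text
t 14.0 pos [ 0.5106 -0.2151  0.12  ] xerr -0.36 mm  F [0.78 1.55 1.39] tilt [ 0.005  0.002 -1.   ]
-0.0007 -0.0034 0.0000 0 1;-0.0015 -0.0071 0.0000 0 1;-0.0022 -0.0108 0.0000 0 1;-0.0028 -0.0145 0.0000 0 1;-0.0034 -0.0182 0.0000 0 1
y -0.2333
```

drive_tool(
  motion="-0.0007 -0.0034 0 0 1;-0.0015 -0.0071 0 0 1;-0.0022 -0.0108 0 0 1;-0.0028 -0.0145 0 0 1;-0.0034 -0.0182 0 0 1",
)

```text
time_s: 14.62
position: [0.5071, -0.2335, 0.12]
eef_rot: [-1.209, 1.199, -1.202]
ft_force: [0.4, 1.0, 0.6]
opening: 0.0176
```

```bash
python3 plan.py -0.2333 5 0.1200 -0.0002
```

```text
t 14.625 pos [ 0.5071 -0.2335  0.12  ] xerr -0.31 mm  F [0.45 1.01 0.57] tilt [ 0.005  0.002 -1.   ]
-0.0004 -0.0035 0.0000 0 1;-0.0008 -0.0072 0.0000 0 1;-0.0012 -0.0109 0.0000 0 1;-0.0016 -0.0146 0.0000 0 1;-0.0018 -0.0184 0.0000 0 1
y -0.2519
```

drive_tool(
  motion="-0.0004 -0.0035 0 0 1;-0.0008 -0.0072 0 0 1;-0.0012 -0.0109 0 0 1;-0.0016 -0.0146 0 0 1;-0.0018 -0.0184 0 0 1",
)

```text
time_s: 15.25
position: [0.5052, -0.2522, 0.1199]
eef_rot: [-1.209, 1.199, -1.202]
ft_force: [0.1, 0.1, 0.5]
opening: 0.0172
```

```bash
python3 plan.py -0.2519 5 0.1200 -0.0002
```

```text
t 15.25 pos [ 0.5052 -0.2522  0.1199] xerr -0.22 mm  F [0.12 0.15 0.52] tilt [ 0.005  0.002 -1.   ]
-0.0001 -0.0035 0.0001 0 1;-0.0002 -0.0072 0.0001 0 1;-0.0002 -0.0110 0.0001 0 1;-0.0002 -0.0147 0.0001 0 1;-0.0000 -0.0185 0.0001 0 1
y -0.2706
```

drive_tool(
  motion="-0.0001 -0.0035 0.0001 0 1;-0.0002 -0.0072 0.0001 0 1;-0.0002 -0.011 0.0001 0 1;-0.0002 -0.0147 0.0001 0 1;0 -0.0185 0.0001 0 1",
)

```text
time_s: 15.88
position: [0.5052, -0.2709, 0.12]
eef_rot: [-1.209, 1.199, -1.202]
ft_force: [-0.4, 2.0, 1.3]
opening: 0.0173
```

```bash
python3 - <<'E'
from h import *
c=arm.camera("side"); cv2.imwrite("pics/side4.png",cv2.resize(c["color"][235:345,225:335,::-1],None,fx=5,fy=5,interpolation=cv2.INTER_CUBIC))
s=arm.sense();print(s["position"],s["ft_force"])
E
```

```text
[ 0.50527985 -0.27159002  0.12011245] [-0.62425056 -0.30152335  1.1108592 ]
```

View pics/side4.png

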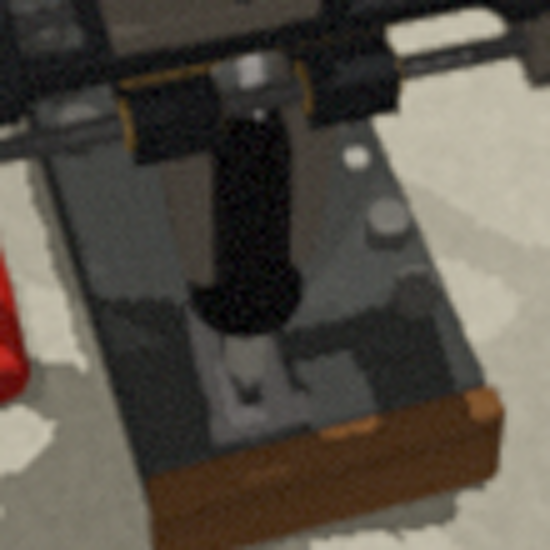

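The nib at (250,395) is at the end of the seam, just short of the stop bar. Lifting and returning.

drive_tool(
  motion="0 0 0.03 0 1;0 0 0.065 0 1;-0.001 0.06 0.072 0 1;-0.001 0.12 0.072 0 1;-0.002 0.18 0.072 0 1",
)

```text
time_s: 16.55
position: [0.5031, -0.0903, 0.1921]
eef_rot: [-1.209, 1.198, -1.205]
ft_force: [0.5, 0.7, -0.4]
opening: 0.0173
```

drive_tool(
  motion="0 0.06 0 0 1;-0.001 0.12 0 0 1;-0.001 0.18 0 0 1;-0.001 0.22 0 0 1;-0.001 0.245 0 0 1",
)

```text
time_s: 17.18
position: [0.5019, 0.1564, 0.1919]
eef_rot: [-1.21, 1.196, -1.204]
ft_force: [0.0, 1.0, -1.1]
opening: 0.0171
```

drive_tool(
  motion="0 0.009 0 0 1;0 0.009 0 0 1;0 0.009 -0.03 0 1;0 0.009 -0.06 0 1",
)

```text
time_s: 17.68
position: [0.5026, 0.164, 0.1316]
eef_rot: [-1.209, 1.196, -1.206]
ft_force: [0.8, 0.7, -0.5]
opening: 0.0174
```

drive_tool(
  motion="-0.0007 0.0014 -0.015 0 1;-0.0007 0.0014 -0.025 0 1;-0.0007 0.0014 -0.031 0 1;-0.0007 0.0014 -0.034 0 1;-0.0007 0.0014 -0.034 0 1",
)

```text
time_s: 18.3
position: [0.5022, 0.1654, 0.098]
eef_rot: [-1.209, 1.195, -1.206]
ft_force: [0.1, -0.4, -1.3]
opening: 0.0173
```

drive_tool(
  motion="-0.0003 0 -0.0008 0 1;-0.0003 0 -0.0012 0 1;-0.0003 0 -0.0012 0 1",
)

```text
time_s: 18.68
position: [0.502, 0.1655, 0.097]
eef_rot: [-1.208, 1.195, -1.206]
ft_force: [-0.3, 0.2, -0.7]
opening: 0.0171
```

drive_tool(
  motion="0 0 -0.0006 0 1;0 0 -0.0006 0 1",
)

```text
time_s: 18.92
position: [0.5021, 0.1655, 0.0969]
eef_rot: [-1.208, 1.195, -1.206]
ft_force: [-1.6, 0.5, 4.5]
opening: 0.0179
```

Fz has risen to +4.5 N, so the flange rests on the rim. Opening.

drive_tool(
  motion="0 0 0 0 0.6;0 0 0 0 0.4;0 0 0 0 0.2;0 0 0 0 0;0 0 0 0 0",
  force=10,
)

```text
time_s: 19.55
position: [0.5021, 0.1655, 0.0969]
eef_rot: [-1.208, 1.195, -1.206]
ft_force: [0.6, 0.1, 1.1]
opening: 0.0461
```

drive_tool(
  motion="0 0 0 0 -0.5;0 0 0.03 0 -0.5;0 0 0.08 0 -0.5;0 0 0.13 0 -0.5;0 -0.06 0.143 0 -1",
)

```text
time_s: 20.18
position: [0.5041, 0.1073, 0.2443]
eef_rot: [-1.205, 1.185, -1.205]
ft_force: [-0.5, -0.0, -0.4]
opening: 0.0768
```

drive_tool(
  motion="0 -0.006 0.003 0 -1;0 -0.006 0.003 0 -1;0 -0.006 0.003 0 -1",
)

```text
time_s: 20.55
position: [0.5035, 0.1022, 0.2463]
eef_rot: [-1.206, 1.186, -1.203]
ft_force: [-0.4, 0.1, 0.6]
opening: 0.0917
```

```bash
python3 - <<'E'
from h import *
np.set_printoptions(precision=4,suppress=True)
s=arm.sense(); p=arm.camera("wrist"); print(s["position"],s["time_s"],s["opening"],s["ft_force"])
o=arm.outline_of("stylus",p); r=o[0]["region"]; v,u=np.nonzero(r); P=np.array([at_depth(p,(a,b),s) for a,b in zip(u,v)])
for lo,hi in [(.07,.09),(.145,.17)]:
    k=P[(P[:,2]>lo)&(P[:,2]<hi)]; print(lo,len(k),np.median(k[:,2]),k[:,:2].mean(0),cv2.minEnclosingCircle(k[:,:2].astype(np.float32)))
c=arm.camera("side"); cv2.imwrite("pics/end.png",np.hstack([cv2.resize(c["color"][90:220,150:310,::-1],(400,325),interpolation=cv2.INTER_CUBIC),cv2.resize(p["color"][60:190,160:320+0,::-1],(400,325),interpolation=cv2.INTER_CUBIC)]))
E
```

```text
[0.5035 0.1022 0.2463] 20.55 0.09173163804587062 [-0.4034  0.1299  0.5548]
0.07 717 0.07984310832556518 [0.5026 0.1663] ((0.5033174157142639, 0.1650395691394806), 0.019097575917840004)
0.145 406 0.15472999969940313 [0.5028 0.1652] ((0.5027273893356323, 0.1651185154914856), 0.008867799304425716)
```

View pics/end.png

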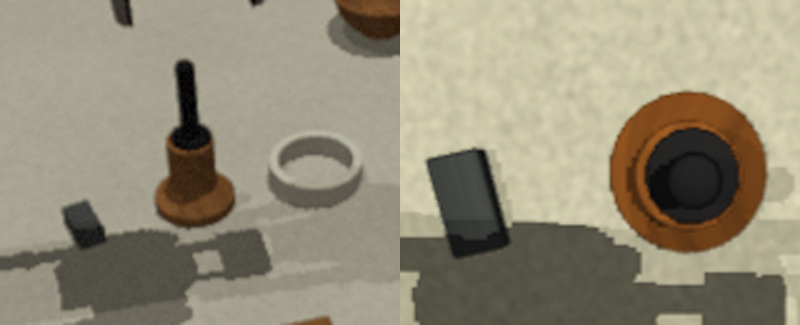

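The stylus stands upright in its stand: the flange top is at 0.0798 and the grip top at 0.1547, as before the grasp. The tape and battery are where they were, and the arm is clear of everything.

```bash
python3 -c "
from rig import arm
print(arm.finish_job())"
```

```text
the job is handed in; nothing more can be done
None
```

The sweep is done and the stylus is back upright in its stand. I handed the job in at about 20.6 s of the 64 s limit; no verdict is reported.

- **Sweep:** I set the nib down at seam0 and drew it to seam9 at about 3 cm/s. The path stayed within about 0.4 mm of the measured seam centre. Fz read about 0.3–1.9 N with sensor noise of about ±0.7 N, so the light contact is only roughly confirmed by force. The three side views, at the start, middle and end, show the nib down between the rods. At two of those stops, before the sweep began and about 4 s in, I held still for a picture; the mid-sweep hold was only 0.05 s.
- **Stylus return:** The flange top is at z 0.0798 and the grip top at 0.1547, the same as before the grasp. Flange and grip centres agree to about 0.6 mm, so it stands straight. It sits about 1–2 mm off in x from where it started.
- **Bystanders:** In the last picture the tape and battery look unmoved. The screwdriver was not in that picture; I last saw it in place during the sweep, and the arm did not come near it.
- **Robot:** The gripper is open and touching nothing.

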